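# Turn the sample plate over and lock it in the clamp stage

### The job

Take the metal sample plate with the bar handle off its grey resting block, turn it over and lay it flat in the nest of the clamp stage, dish side up, its edge pushed up against the fence and its handle sticking out of the nest's open end, while the clamp is still up. Then press the stage's sprung clamp handle down until it clicks over and stays down by itself, without forcing it hard against its stop. Leave the bottles standing where they are.

Things in the scene. Friction and masses are not known exactly. Their poses are not given: they have to be found in the camera images.
- plate_bar (a point): Middle of the sample plate's handle bar: round, steel, 8 mm diameter, 58 mm along the plate's x, 85 mm from the plate's middle on its +y side (45 mm past its edge), on two side rods 29 mm either side (50 mm clear between), all at mid-thickness. At the start it overhangs the resting block, 50 mm above the bench; fingers can straddle it from above, and it turns between them if the grip is light.
- plate_mid (a point): Middle of the loose aluminium sample plate: 70 mm along x, 80 mm along y, 10 mm thick, about 0.26 kg. y points to its handle bar. z is up at the start: plain back up, round dish (44 mm wide, 4 mm deep, white pellet inside) facing down. Turned over, z points down.
- plate: The same sample plate; origin at the middle of the face that is down at the start (the dish side), axes as plate_mid.
- rest_top (a point): Top of the fixed grey resting block under the plate, 45 mm above the bench. The top runs from y = -46 to +32 mm and is 84 mm wide along x; a lip 7 mm high at y = -46 mm keeps the plate's far edge from sliding off. The plate lies on it with its handle to +y, out over the open end.
- nest (a point): Middle of the clamp stage's nest floor, 45 mm above the bench, axes as the stage. The floor is open at its -y end (y = -36 mm), where the plate's handle must stick out. A fence 13 mm high has its inner face at y = +42 mm; two side guides 7 mm high have inner faces at x = -39 and +39 mm from y = -12 to +43 mm: 4 mm play each side of the plate.
- stage: The fixed clamp stage, origin on the bench 45 mm under the nest point. A bracket stands beyond the fence, y = 57 to 123 mm, up to 55 mm above the nest floor. In it a short clamp toe, geared to the handle: swung up behind the fence (y over 42 mm, up to 70 mm above the nest floor) with the handle up, and down over the plate's edge with the handle down.
- paddle (a point): Middle of the upper face of the white paddle (32 mm along the stage's x, 45 mm long) ending the clamp handle. The handle's hinge lies along the stage's x at y = 101.5 mm from the nest point, 30 mm above the nest floor; the handle reaches out to +y, the paddle's middle 95 mm from the hinge. Press it from above.
- handle (a joint): Clamp handle angle, rad: 0 raised (37 degrees above level), 0.70 down at its rigid stop (3 degrees below level). A spring pushes it up: pressing the paddle takes about 8 N at first, up to 15 N midway, falling to nothing at 0.62; past that the detent snaps it to the stop and holds it. Let go earlier, it springs back up.
- bottle0_mid (a point): Middle of a white reagent bottle, 42 mm diameter, 85 mm tall; a bystander.
- bottle1_mid (a point): Middle of a white reagent bottle, 42 mm diameter, 85 mm tall; a bystander.
- bottle2_mid (a point): Middle of a white reagent bottle, 42 mm diameter, 85 mm tall; a bystander.

How it is judged:
By the outcome, as a careful person would: the job done as asked, in the order asked, and still so for the second after the job is handed in, with the robot touching nothing.
It also fails if it takes over 72 s, if anything falls off the work surface, if the arm or the gripper's body presses on something with over 40 N, if the wrist force passes 120 N, or if a joint passes its speed limit or range.

### The arm

A 6-joint arm with a two-finger parallel gripper is mounted at the origin on the work surface. World frame = base frame: x ahead of the robot, y to its left, z up, the work surface at z = 0. Lengths are in m, angles in rad, forces in N, time in s.
With the tool pointing down it reaches from about 0.3 to 0.85 m from the base axis. Payload 4.2 kg.
Tool frame: the origin (TCP) lies at the very end of the fingers, on their centre line; the grasp point (between the pads) lies 19 mm behind it; z points along the fingers, y is the line along which they close (so a half turn about z gives the same grasp; the last joint's range is limited). The gripper opens to 91 mm and grips with 3 to 60 N. Pads are 32 mm wide; open, the fingers measure 118 mm over their backs; the gripper's body (76 mm by 178 mm) begins 60 mm behind the grasp point.
Start: joints at [-1.148, 0.32, 1.565, -0, 1.257, -0.02], TCP at [0.246, -0.52, 0.214] pointing down, gripper open.
Joint ranges: [-3.11, 3.11], [-0.84, 2.01], [0.21, 2.61], [-1.34, 4.49], [0.05, 2.63], [-2.56, 2.56]. Speed limits (rad/s): [2.57, 2.57, 3.14, 3.14, 3.14, 3.14].

### API

Orientations are given as a unit quaternion [w, x, y, z].
In Python, from cell import robot, viewer gives the robot as it stands. The module is installed in compiled form; this text tells all that it offers.
- The arm moves only by the shell command python3 -m pendant 'ROWS'. ROWS is JSON, a list of rows, each an object with "translation": the shift along the world's x, y, z in units of 40 mm (1.0 is 40 mm), a list of three; "rotation": the turn, a rotation vector about the world's x, y, z in units of 5 degrees (1.0 is 5 degrees), a list of three; "fingers": the finger opening in mm, from 0 to 91.2. In form: [{"translation": [dx, dy, dz], "rotation": [rx, ry, rz], "fingers": fingers}, ...]. A call has 1 to 10 rows; each row is the pose to reach, as a shift and turn from the pose commanded when the call began; what a row does not reach only later rows make up. A row lasts 1/8 s, in which the tool goes at most 62.5 mm and 10.7 degrees, less where a joint would pass 70% of its speed; a pose out of reach is approached as far as the arm can. A call with a gripper value outside its range is refused whole. The fingers move at their own pace and stop on an object; the grip force is fixed at half the most. Time passes only in rows, so rows that repeat a pose let the fingers close. It gives the time, the measured TCP pose, the force, the opening and the grip force at its end, in the units of the state.
- robot.state(): the state, without advancing time (a new reading comes with each control period).
- viewer.grab_frame(name): name is "scene" or "top" or "wrist"; returns a dict with "frame" (384x512x3 uint8, red, green, blue), "z_map" (384x512 float32, m along the optical axis (not along the pixel's ray), 0 where there is no reading), "fx", "fy", "cx", "cy" (pixels), "R" (3x3) and "t" (3): a world point X has camera coordinates R X + t. Camera axes: x right, y down, z forward; pixel columns grow to the right and rows downward; lengths in m; the calibration is good to about 2 mm. The wrist camera is an equidistant fisheye: a pixel r from the principal point sees the ray r / f radians off the axis. A picture is of the moment at which its call begins.
- robot.sign_off(): hands the job in; it is judged then, once.
The state is a dict: "t": time; "joint_positions": joint angles; "dq": joint speeds; "tau": joint torques, N m; "position": TCP position; "ee_rot": TCP orientation; "contact_force": force on the tool from outside, world axes, zero at the start; "ft_torque": the same for the moment, N m; "gripper_width": finger opening in m; "finger_force": force on a finger pad.
Only numpy, scipy, OpenCV 4.12 (cv2) and the standard library are available. Lean on these libraries where they do the work, as an engineer would, in place of code of your own. Each camera call takes 0.05 s, during which the arm holds its last target. There are 200 camera calls.

## Working session

There is one attempt and no reset: what is moved stays moved. The work goes in short steps, Python scripts to look and compute and a shell command to move; the robot and the scene stay as the last step left them, time stands still between calls to the robot, and variables do not carry over. Pictures are saved under pics/ and viewed, at most 10 in all, crops included, and the job is handed in when it is done.

```bash
mkdir -p pics
cat > h.py <<'E'
import numpy as np, cv2, pickle
from cell import robot, viewer
def grab(n,tag=None):
    f=viewer.grab_frame(n)
    if tag: cv2.imwrite(f'pics/{tag}.png',f['frame'][:,:,::-1]); pickle.dump(f,open(f'pics/{tag}.pkl','wb'))
    return f
def load(tag): return pickle.load(open(f'pics/{tag}.pkl','rb'))
def cloud(f):
    z=f['z_map']; v,u=np.mgrid[:z.shape[0],:z.shape[1]]
    P=np.stack([(u-f['cx'])/f['fx']*z,(v-f['cy'])/f['fy']*z,z],-1)
    return (P-np.array(f['t']))@np.array(f['R'])   # R^T (P-t)
E
python3 - <<'E'
from h import *
a=grab('scene','s0');b=grab('top','t0')
cv2.imwrite('pics/both.png',np.hstack([a['frame'],b['frame']])[:,:,::-1][:, :])
im=cv2.imread('pics/both.png'); cv2.imwrite('pics/both.png',cv2.resize(im,(800,300)))
for f in(a,b): print(f['fx'],f['cx'],f['cy'],np.round(f['R'],3).tolist(),np.round(f['t'],3))
s=robot.state();print({k:np.round(v,4).tolist() for k,v in s.items()})
E
```

```text
412.60059030413765 254.06770214823777 197.0148019053512 [[0.618, 0.786, 0.013], [0.678, -0.525, -0.514], [-0.397, 0.326, -0.858]] [-0.405 -0.311  1.313]
396.05840534852047 253.0490440250177 184.2640156748174 [[0.026, -1.0, -0.015], [-0.983, -0.023, -0.18], [0.179, 0.02, -0.984]] [0.072 0.623 0.814]
{'t': 0.1, 'joint_positions': [-1.148, 0.3202, 1.5656, -0.0, 1.2574, -0.02], 'dq': [0.0011, -0.002, -0.0035, 0.0009, -0.002, 0.0014], 'tau': [0.0011, -41.3332, -23.2509, 0.073, 0.0422, -0.0], 'position': [0.2462, -0.5191, 0.2132], 'ee_rot': [-0.0008, 0.9756, 0.2196, -0.0002], 'contact_force': [-0.2233, 1.1806, 0.107], 'ft_torque': [-0.0374, -0.0172, -0.028], 'finger_force': 0.0, 'gripper_width': 0.0912}
```

View pics/t0.png

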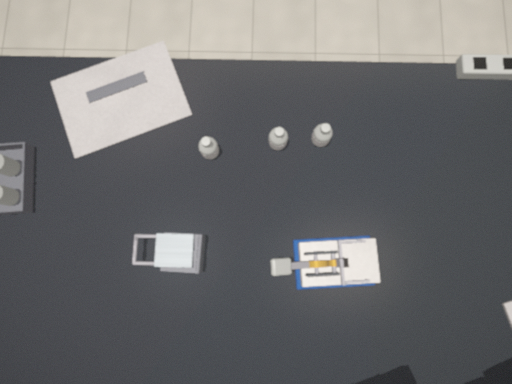

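View pics/s0.png

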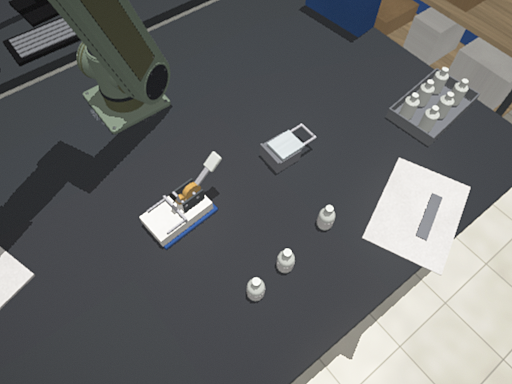

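The top view shows the plate at about (175,250) with its bar at (137,250), the stage at (337,263) with its paddle at (281,267), and the bottles at (209,147), (278,138) and (322,134). Both stage and plate have +y roughly along world +y. My plan is to hang the plate from its bar, set its lower edge at the fence, and lay it down towards -y.

Run:
```python
from h import *
for tag in('t0','s0'):
    f=load(tag);P=cloud(f);z=P[...,2]
    hsv=cv2.cvtColor(f['frame'],cv2.COLOR_RGB2HSV)
    m=((z>0.02)&(z<0.2)&(P[...,0]>0.2)&(P[...,0]<0.75)&(P[...,1]<0.5)&(P[...,1]>-0.45)).astype(np.uint8)
    n,l,st,c=cv2.connectedComponentsWithStats(m)
    print(tag,'bench z',np.median(z[(z>-.03)&(z<.02)]))
    for i in range(1,n):
        if st[i,4]<60: continue
        k=l==i; q=P[k]
        print(st[i],'mean',q.mean(0).round(3),'zmax',np.percentile(q[:,2],[50,98]).round(3), 'min',q.min(0).round(3),'max',q.max(0).round(3))
        for zl,zh in((.048,.062),(.038,.048),(.115,.16)):
            s=q[(q[:,2]>zl)&(q[:,2]<zh)]
            if len(s)>40:
                (cx,cy),wh,a=cv2.minAreaRect((s[:,:2]*1000).astype(np.float32)); print('   ',zl,len(s),round(cx),round(cy),np.round(wh),round(a,1))
f=load('t0');im=f['frame'][:,:,::-1]
a=cv2.resize(im[225:280,125:215],None,fx=6,fy=6,interpolation=cv2.INTER_CUBIC);b=cv2.resize(im[228:298,262:387],None,fx=6,fy=6,interpolation=cv2.INTER_CUBIC)
c=np.zeros((330+420,750,3),np.uint8);c[:330,:540]=a;c[330:]=b;cv2.imwrite('pics/crop.png',cv2.resize(c,(600,600)))
```

```text
t0 bench z 0.0003638292826360415
[312 125  21  21 298] mean [ 0.736 -0.065  0.058] zmax [0.058 0.087] min [ 0.724 -0.088  0.02 ] max [ 0.75  -0.047  0.089]
    0.048 117 737 -67 [41. 24.] 89.2
[269 127  19  22 322] mean [0.728 0.034 0.059] zmax [0.058 0.087] min [0.714 0.012 0.02 ] max [0.749 0.054 0.088]
    0.048 139 732 33 [39. 34.] 89.6
[199 137  20  21 325] mean [0.703 0.189 0.059] zmax [0.058 0.087] min [0.688 0.171 0.021] max [0.728 0.213 0.088]
    0.048 140 708 192 [37. 39.] 14.7
[ 133  232   72   42 2058] mean [0.47  0.252 0.052] zmax [0.054 0.058] min [0.427 0.195 0.021] max [0.513 0.343 0.06 ]
    0.048 1645 471 269 [147.  83.] 88.3
    0.038 369 469 239 [87. 84.] 88.0
[ 271  238  110   49 3877] mean [ 0.457 -0.086  0.063] zmax [0.046 0.146] min [ 0.406 -0.187  0.023] max [0.511 0.048 0.152]
    0.048 333 459 -101 [ 92. 160.] 5.9
    0.038 2429 458 -102 [ 94. 166.] 4.7
    0.115 378 453 -27 [ 32. 150.] 5.9
s0 bench z -0.001852501180517393
[ 260  124   57   46 1156] mean [0.48  0.247 0.047] zmax [0.051 0.056] min [0.428 0.194 0.02 ] max [0.516 0.343 0.058]
    0.048 753 472 269 [148.  84.] 88.9
    0.038 249 473 269 [149.  86.] 88.6
[ 140  152   82   94 2762] mean [ 0.469 -0.092  0.061] zmax [0.045 0.142] min [ 0.414 -0.188  0.02 ] max [0.515 0.046 0.15 ]
    0.048 266 461 -94 [ 93. 136.] 2.7
    0.038 1354 461 -102 [ 95. 167.] 4.2
    0.115 233 451 22 [33. 49.] 5.7
[318 205  18  23 296] mean [0.716 0.185 0.055] zmax [0.055 0.085] min [0.691 0.17  0.02 ] max [0.734 0.207 0.086]
    0.048 119 714 188 [39. 31.] 21.5
    0.038 41 715 185 [41. 27.] 22.2
[277 249  18  22 228] mean [0.738 0.025 0.061] zmax [0.059 0.085] min [0.718 0.011 0.022] max [0.75  0.053 0.087]
    0.048 94 734 33 [31. 40.] 0.1
[247 278  17  19 115] mean [ 0.743 -0.075  0.063] zmax [0.059 0.085] min [ 0.728 -0.09   0.02 ] max [ 0.75  -0.049  0.087]
    0.048 50 739 -68 [22. 39.] 0.4
```

View pics/crop.png

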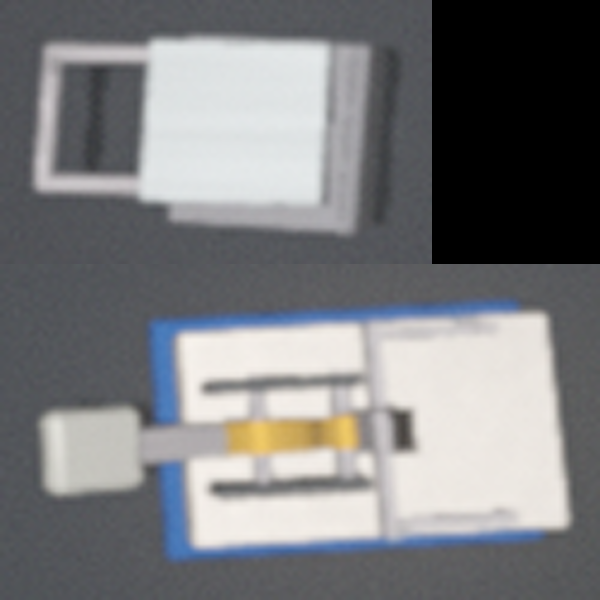

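The crop shows the plate turned slightly against its block, with the bar on the left. The stage is yawed about +4.5°, with its fence at full-image column ≈340, open end on the right, and paddle on the left. I'll measure these more finely.

Run:
```python
from h import *
def ray(f,uv,z):
    R=np.array(f['R']);C=-R.T@np.array(f['t'])
    d=np.c_[(uv[:,0]-f['cx'])/f['fx'],(uv[:,1]-f['cy'])/f['fy'],np.ones(len(uv))]@R
    return C+d*((z-C[2])/d[:,2])[:,None]
def rect(s): (cx,cy),wh,a=cv2.minAreaRect((s[:,:2]*1000).astype(np.float32)); return np.round([cx,cy,*wh,a],1)
for tag in('t0','s0'):
    f=load(tag);P=cloud(f);z=P[...,2];hsv=cv2.cvtColor(f['frame'],cv2.COLOR_RGB2HSV);v=hsv[...,2]
    A=(P[...,1]>0.17)&(P[...,1]<.36)&(P[...,0]>.4)&(P[...,0]<.53)
    # plate: bright pixels
    m=(A&(v>195)).astype(np.uint8);m=cv2.morphologyEx(m,cv2.MORPH_OPEN,np.ones((5,5)))
    c=max(cv2.findContours(m,0,2)[0],key=cv2.contourArea)[:,0].astype(float)
    print(tag,'plate',rect(ray(f,c,.055)))
    w=P[A&(z>.035)]; w=w[w[:,1]>.325]
    print(' bar pix',len(w),w.mean(0).round(4),'xr',w[:,0].min().round(3),w[:,0].max().round(3),'ymax',w[:,1].max().round(4), 'fit slope',np.polyfit(w[:,0],w[:,1],1)[0].round(3))
    q=P[(P[...,1]<0.06)&(P[...,1]>-.2)&(P[...,0]>.39)&(P[...,0]<.53)]
    a=np.radians(4.5);e=np.array([-np.sin(a),np.cos(a)]);ex=np.array([np.cos(a),np.sin(a)])
    q2=np.c_[(q[:,:2]-[.46,-.149])@ex,(q[:,:2]-[.46,-.149])@e,q[:,2]]*1000
    base=q2[(q2[:,2]>36)]
    fl=base[base[:,1]<35]; print(' nest floor z',np.median(fl[:,2]).round(1),'y min',np.percentile(fl[:,1],[0,1,3]).round(1),'x',np.percentile(fl[:,0],[1,99]).round(1))
    for y in range(28,60,3):
        k=base[(abs(base[:,1]-y)<1.5)&(abs(base[:,0])>15)]; print('  y',y,len(k),np.percentile(k[:,2],[30,50,80]).round(1) if len(k) else '')
    for y in(-25,0,20,80,100,120):
        k=base[(abs(base[:,1]-y)<6)]; print('  x-range at',y,np.percentile(k[:,0],[2,98]).round(1))
    p=P[(z>.105)&(z<.165)&(P[...,1]<0.06)&(P[...,1]>-.0)&(P[...,0]>.39)&(P[...,0]<.53)]
    print(' paddle',rect(p),p.mean(0).round(4))
```

```text
t0 plate [473.3 255.1  69.8  80.8   1.5]
 bar pix 146 [0.4737 0.3359 0.0534] xr 0.442 0.507 ymax 0.3426 fit slope -0.003
 nest floor z 45.2 y min [-35.6 -35.  -33.3] x [-44.   47.6]
  y 28 43 [44.3 45.6 47.2]
  y 31 42 [44.4 46.2 49. ]
  y 34 43 [44.6 45.4 47. ]
  y 37 45 [44.4 45.4 48.7]
  y 40 12 [45.3 46.7 50.3]
  y 43 39 [57.3 58.3 59.4]
  y 46 49 [56.9 57.7 59. ]
  y 49 67 [45.2 47.2 53.8]
  y 52 31 [44.5 45.2 46.5]
  y 55 30 [44.3 45.7 47.5]
  y 58 30 [45.1 45.9 56.4]
  x-range at -25 [-43.4  46.8]
  x-range at 0 [-44.   47.9]
  x-range at 20 [-41.1  45.3]
  x-range at 80 [-42.8  46.6]
  x-range at 100 [-43.2  45.2]
  x-range at 120 [-42.5  46.2]
 paddle [447.6  24.4  31.9  46.2   1.4] [0.4476 0.0263 0.1379]
s0 plate [475.  254.1  81.7  70.8  89.1]
 bar pix 72 [0.4772 0.3359 0.0501] xr 0.444 0.509 ymax 0.343 fit slope 0.024
 nest floor z 43.2 y min [-36.5 -35.8 -34.8] x [-40.5  51.2]
  y 28 30 [42.1 43.2 48.2]
  y 31 29 [42.8 43.8 46.7]
  y 34 28 [43.1 44.1 46.8]
  y 37 25 [42.5 43.3 47.8]
  y 40 29 [43.  44.1 47.5]
  y 43 51 [47.7 54.1 56.4]
  y 46 32 [54.9 55.8 57.4]
  y 49 5 [46.  55.1 55.2]
  y 52 21 [41.9 42.7 43.5]
  y 55 27 [41.9 42.5 44.2]
  y 58 33 [44.  45.9 67.4]
  x-range at -25 [-40.5  50.2]
  x-range at 0 [-38.4  49.8]
  x-range at 20 [-38.4  50.8]
  x-range at 80 [-18.4  49.8]
  x-range at 100 [-19.6  50.5]
  x-range at 120 [-18.8  50.1]
 paddle [450.7  23.   32.8  46.3   5.7] [0.4521 0.0243 0.1333]
```

```bash
python3 -m pendant '[{"translation":[0.4,1.5,1],"rotation":[0,0,-1.8],"fingers":44},{"translation":[0.8,3,2],"rotation":[0,0,-3.4],"fingers":44},{"translation":[1.2,4.5,2],"rotation":[0,0,-5.08],"fingers":44},{"translation":[1.6,6,2],"rotation":[0,0,-5.08],"fingers":44},{"translation":[2,7.5,2],"rotation":[0,0,-5.08],"fingers":44},{"translation":[2.4,9,2],"rotation":[0,0,-5.08],"fingers":44},{"translation":[2.8,10.5,2],"rotation":[0,0,-5.08],"fingers":44},{"translation":[3.2,12,2],"rotation":[0,0,-5.08],"fingers":44},{"translation":[3.6,13.5,2],"rotation":[0,0,-5.08],"fingers":44},{"translation":[4,15,2],"rotation":[0,0,-5.08],"fingers":44}]'
```

```text
t: 1.35
position: [0.4021, 0.0664, 0.2939]
ee_rot: [0.0, 1.0, -0.0, 0.0]
contact_force: [0.5, -1.0, 0.2]
gripper_width: 0.0439
finger_force: 0.0
```

```bash
python3 -m pendant '[{"translation":[0.4,1.5,0],"rotation":[0,0,0],"fingers":44},{"translation":[0.8,3,-0.4],"rotation":[0,0,0],"fingers":44},{"translation":[1.2,4.4,-1.2],"rotation":[0,0,0],"fingers":44},{"translation":[1.5,5.6,-2.2],"rotation":[0,0,0],"fingers":44},{"translation":[1.7,6.46,-3.2],"rotation":[0,0,0],"fingers":44},{"translation":[1.7,6.46,-3.2],"rotation":[0,0,0],"fingers":44},{"translation":[1.7,6.46,-3.2],"rotation":[0,0,0],"fingers":44}]'
python3 - <<'E'
from h import *
f=grab('wrist','w1'); print(f['fx'],f['cx'],f['cy'],np.round(f['R'],3).tolist(),np.round(f['t'],4)); print(robot.state()['position'])
E
```

```text
t: 2.22
position: [0.4701, 0.3224, 0.1662]
ee_rot: [0.0, 1.0, -0.0, -0.0]
contact_force: [-0.4, -0.3, -0.1]
gripper_width: 0.044
finger_force: 0.0
297.3186396354542 254.24758263267816 187.3966487568178 [[0.0, -1.0, 0.001], [-0.959, 0.0, 0.282], [-0.282, -0.001, -0.959]] [0.3211 0.4337 0.479 ]
[0.47052029 0.32224736 0.16716355]
```

View pics/w1.png

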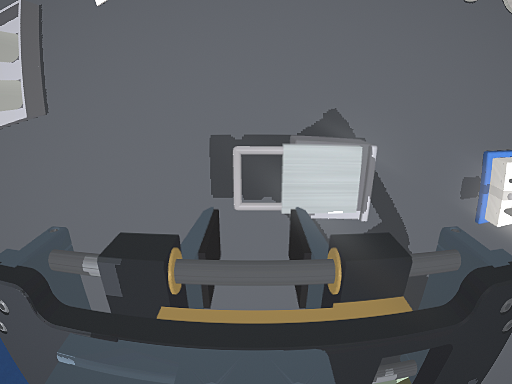

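The wrist picture shows the bar at column ≈238 (rows 148–208) and the plate at columns 283–362. I'll cast these pixels onto their planes.

```bash
cat >> h.py <<'E'
def fray(f,uv,z):
    uv=np.atleast_2d(np.asarray(uv,float)); d=uv-[f['cx'],f['cy']]; r=np.hypot(*d.T)+1e-9; th=r/f['fx']
    k=np.c_[d*(np.sin(th)/r)[:,None],np.cos(th)]@np.array(f['R']); C=-np.array(f['R']).T@np.array(f['t'])
    return C+k*((z-C[2])/k[:,2])[:,None]
def rect(s): (cx,cy),wh,a=cv2.minAreaRect((s[:,:2]*1000).astype(np.float32)); return np.round([cx,cy,*wh,a],1)
E
python3 - <<'E'
from h import *
f=load('w1');v=cv2.cvtColor(f['frame'],cv2.COLOR_RGB2HSV)[...,2]
g=f['frame'].astype(int)
print('row 178',v[178,228:300:2],v[178,350:376:2]); print('col 320',v[135:150,320],v[205:222,320]); print('bar col 238 rows',v[140:155,238],v[200:214,238])
for r in(160,178,196):
    k=np.where(v[r,225:252]>120)[0]+225; print(r,k.min(),k.max(),fray(f,[[k.mean(),r]],.054).round(4), f['z_map'][r,238])
print(fray(f,[[238,147],[238,209]],.052).round(4))
m=np.zeros_like(v);m[130:222,276:372]=v[130:222,276:372]>165
m=cv2.morphologyEx(m,cv2.MORPH_OPEN,np.ones((9,9)));c=max(cv2.findContours(m,0,2)[0],key=cv2.contourArea)[:,0]
print(cv2.boundingRect(c),rect(fray(f,c,.055)))
E
```

```text
row 178 [ 73  74  77 186 186 184 160  68  76  76  77  78  79  79  80  81  81  82
  84  84  84  85  86  86  86  87  81 164 205 203 206 206 205 206 206 207] [210 209 209 209 215 122 133 129 103 130 133 138  66]
col 320 [ 71  88 113 116 114 110 127 134 132 153 178 208 204 210 211] [205 200 197 198 200 199 198 198 208 212 210 212 215 148 116 119 122]
bar col 238 rows [ 73  76  77  77  74  62 177 184 180 188 193 180 178 178 180] [186 185 185 186 185 185 188 190 187 178 129 109 112 113]
160 233 240 [[0.4957 0.3384 0.054 ]] 0.28751093
178 233 240 [[0.4776 0.3387 0.054 ]] 0.29347116
196 234 241 [[0.459 0.338 0.054]] 0.29821074
[[0.5081 0.337  0.052 ]
 [0.4443 0.3379 0.052 ]]
(282, 145, 80, 74) [472.6 253.5  77.6  80.7   0.7]
```

```bash
python3 -m pendant '[{"translation":[0.12,0.4,-0.8],"rotation":[0,0,0],"fingers":44},{"translation":[0.12,0.4,-1.8],"rotation":[0,0,0],"fingers":44},{"translation":[0.12,0.4,-2.6],"rotation":[0,0,0],"fingers":44},{"translation":[0.12,0.4,-3.2],"rotation":[0,0,0],"fingers":44},{"translation":[0.12,0.4,-3.4],"rotation":[0,0,0],"fingers":44},{"translation":[0.12,0.4,-3.4],"rotation":[0,0,0],"fingers":44},{"translation":[0.12,0.4,-3.4],"rotation":[0,0,0],"fingers":20}]'
```

```text
t: 3.15
position: [0.4759, 0.3391, 0.0316]
ee_rot: [-0.001, 1.0, -0.0, 0.001]
contact_force: [-0.2, -0.8, 0.8]
gripper_width: 0.0372
finger_force: 0.0
```

```bash
python3 -m pendant '[{"translation":[0,0,0],"rotation":[0,0,0],"fingers":7.5},{"translation":[0,0,0],"rotation":[0,0,0],"fingers":7.5},{"translation":[0,0,0],"rotation":[0,0,0],"fingers":7.5},{"translation":[0,0,0],"rotation":[0,0,0],"fingers":7.5},{"translation":[0,0,0],"rotation":[0,0,0],"fingers":7.5},{"translation":[0,0,0],"rotation":[0,0,0],"fingers":7.5}]'
```

```text
t: 3.9
position: [0.4751, 0.3393, 0.0302]
ee_rot: [-0.0, 1.0, -0.0, 0.0]
contact_force: [-0.9, 3.2, 0.8]
gripper_width: 0.0076
finger_force: 10.2
```

```bash
python3 -m pendant '[{"translation":[0,-0.02,0.4],"rotation":[0,0,0],"fingers":7.5},{"translation":[0,-0.1,0.8],"rotation":[0,0,0],"fingers":7.5},{"translation":[0,-0.24,1.2],"rotation":[0,0,0],"fingers":7.5},{"translation":[0,-0.42,1.56],"rotation":[0,0,0],"fingers":7.5},{"translation":[0,-0.65,1.9],"rotation":[0,0,0],"fingers":7.5},{"translation":[0,-0.9,2.25],"rotation":[0,0,0],"fingers":7.5},{"translation":[0,-1.2,2.6],"rotation":[0,0,0],"fingers":7.5},{"translation":[0,-1.5,3.0],"rotation":[0,0,0],"fingers":7.5},{"translation":[0,-1.5,3.6],"rotation":[0,0,0],"fingers":7.5},{"translation":[0,-1.5,4.2],"rotation":[0,0,0],"fingers":7.5}]'
python3 - <<'E'
from h import *
a=grab('scene','s1');P=cloud(a);z=P[...,2]
cv2.imwrite('pics/s1c.png',cv2.resize(a['frame'][60:210,200:360,::-1],(640,600)))
E
```

```text
t: 5.15
position: [0.4748, 0.2781, 0.1992]
ee_rot: [-0.0, 1.0, -0.001, -0.0]
contact_force: [1.1, -0.6, -3.0]
gripper_width: 0.0071
finger_force: 10.1
```

View pics/s1c.png

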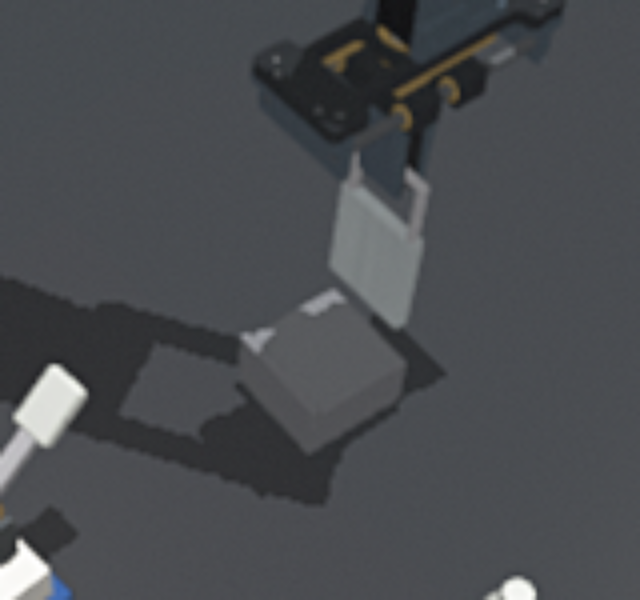

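The picture shows the plate hanging nearly vertically from its bar, clear of the block. Next I carry it high over the paddle to the nest.

```bash
python3 -m pendant '[{"translation":[0,-0.2,0.6],"rotation":[0,0,0],"fingers":7},{"translation":[0,-0.7,1.3],"rotation":[0,0,0.2],"fingers":7},{"translation":[0,-1.5,2],"rotation":[0,0,0.4],"fingers":7},{"translation":[-0.1,-2.5,2.3],"rotation":[0,0,0.6],"fingers":7},{"translation":[-0.1,-3.6,2.3],"rotation":[0,0,0.8],"fingers":7},{"translation":[-0.2,-4.7,2.3],"rotation":[0,0,0.9],"fingers":7},{"translation":[-0.2,-5.8,2.3],"rotation":[0,0,0.9],"fingers":7},{"translation":[-0.3,-6.9,2.3],"rotation":[0,0,0.9],"fingers":7},{"translation":[-0.3,-8,2.3],"rotation":[0,0,0.9],"fingers":7},{"translation":[-0.3,-8.8,2.3],"rotation":[0,0,0.9],"fingers":7}]'
python3 -m pendant '[{"translation":[0,-0.7,0],"rotation":[0,0,0],"fingers":7},{"translation":[0,-1.2,0],"rotation":[0,0,0],"fingers":7},{"translation":[0,-1.5,0],"rotation":[0,0,0],"fingers":7},{"translation":[0,-1.6,0],"rotation":[0,0,0],"fingers":7},{"translation":[0,-1.6,0],"rotation":[0,0,0],"fingers":7},{"translation":[0,-1.6,0],"rotation":[0,0,0],"fingers":7}]'
python3 - <<'E'
from h import *
a=grab('scene','s2');b=grab('top','t2');w=grab('wrist','w2')
c=np.hstack([cv2.resize(a['frame'][90:270,100:280],(400,400)),cv2.resize(w['frame'],(400,300))[:300].repeat(1,0) if 0 else cv2.copyMakeBorder(cv2.resize(w['frame'],(400,300)),0,100,0,0,0)])
cv2.imwrite('pics/c2.png',c[:,:,::-1])
E
```

```text
t: 6.45
position: [0.4622, -0.0752, 0.2898]
ee_rot: [0.0, 0.999, 0.038, -0.0]
contact_force: [0.8, 1.2, -2.4]
gripper_width: 0.0073
finger_force: 25.2
t: 7.2
position: [0.4629, -0.1366, 0.29]
ee_rot: [-0.0, 0.999, 0.039, 0.0]
contact_force: [-0.5, 0.4, -3.3]
gripper_width: 0.007
finger_force: 25.2
```

View pics/c2.png

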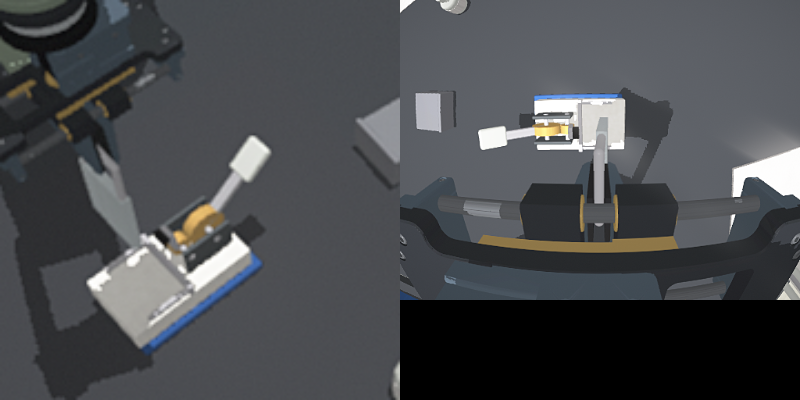

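The plate hangs edge-on over the nest, vertical or close to it. I'll measure its tilt and height, and refine the fence position.

Run:
```python
from h import *
a=np.radians(4.5);e=np.array([-np.sin(a),np.cos(a)]);ex=np.array([np.cos(a),np.sin(a)])
tcp=robot.state()['position']; print('tcp',tcp.round(4),robot.state()['ee_rot'].round(4))
def st(q): return np.c_[(q[:,:2]-[.4625,-.149])@ex,(q[:,:2]-[.4625,-.149])@e,q[:,2]]*1000
print('tcp stage',st(tcp[None]).round(1))
for tag in('s2','t2'):
    f=load(tag);P=cloud(f).reshape(-1,3);s=st(P)
    k=s[(abs(s[:,0])<45)&(abs(s[:,1]-12)<40)&(s[:,2]>150)&(s[:,2]<275)]
    for z in range(175,275,10):
        j=k[abs(k[:,2]-z)<5]
        if len(j)>3: print(tag,z,len(j),'x',j[:,0].min().round(1),j[:,0].max().round(1),'y',np.percentile(j[:,1],[5,50,95]).round(1))
f=load('w2');P=f['z_map'];v,u=np.mgrid[:384,:512]
d=np.c_[u.ravel()-f['cx'],v.ravel()-f['cy']];r=np.hypot(*d.T)+1e-9;th=r/f['fx'];k=np.c_[d*(np.sin(th)/r)[:,None],np.cos(th)]
k=k/np.maximum(k[:,2:],.05)*P.reshape(-1,1);X=(k-np.array(f['t']))@np.array(f['R']);s=st(X)
for z in range(155,300,15):
    j=s[(abs(s[:,2]-z)<7)&(abs(s[:,0])<50)&(abs(s[:,1]-12)<40)]
    if len(j)>3: print('w',z,len(j),'x',np.percentile(j[:,0],[5,95]).round(1),'y',np.percentile(j[:,1],[5,50,95]).round(1))
# stage: fence & floor
for x0 in(-30,25,35):
    for y in range(30,54,3):
        j=s[(abs(s[:,0]-x0)<5)&(abs(s[:,1]-y)<1.5)&(s[:,2]<80)]
        if len(j): print(x0,y,len(j),np.median(j[:,2]).round(1),end=' | ')
    print()
fl=s[(abs(s[:,2]-45)<4)&(abs(s[:,0])<60)&(s[:,1]<30)&(s[:,1]>-60)];print('floor',len(fl),np.percentile(fl[:,0],[1,99]).round(1),fl[:,1].min().round(1))
g=s[(abs(s[:,2]-52)<3)&(abs(s[:,0])<60)&(s[:,1]<35)&(s[:,1]>-10)];print('guides',np.sort(np.round(g[:,0])))
pd=s[(s[:,2]>115)&(s[:,1]>140)&(s[:,1]<220)&(abs(s[:,0])<40)];print('paddle',len(pd),pd.mean(0).round(1),np.percentile(pd,[2,98],0).round(1))
```

```text
tcp [ 0.4629 -0.1367  0.29  ] [-0.      0.9992  0.0394  0.    ]
tcp stage [[  1.4  12.2 290. ]]
s2 175 14 x -29.2 36.9 y [0.9 1.3 4.9]
s2 185 39 x -32.1 38.2 y [ 0.8  1.6 10. ]
s2 195 43 x -32.2 38.8 y [1.3 1.9 8.7]
s2 205 45 x -32.5 38.7 y [1.8 2.4 9.6]
s2 215 44 x -30.4 38.1 y [ 2.3  2.9 10.3]
s2 225 47 x -32.0 38.2 y [ 2.7  3.4 10.4]
s2 235 48 x -31.7 38.9 y [ 3.3  3.8 11.4]
s2 245 49 x -32.3 38.3 y [ 3.7  4.5 12.1]
s2 255 109 x -32.0 39.0 y [ 4.1  6.6 13.6]
s2 265 15 x -26.6 35.8 y [ 5.8  8.  13.4]
w 185 22 x [37.2 37.6] y [0.  4.8 9.4]
w 200 30 x [37.2 37.4] y [ 1.9  6.1 10.5]
w 215 46 x [-6.8 37.4] y [ 1.7  6.3 11.1]
w 230 60 x [ 4.9 37.5] y [ 2.2  5.1 11.4]
w 245 67 x [27.1 37.4] y [ 2.9  6.8 12.1]
w 260 206 x [ 9.  37.2] y [ 4.2  5.7 13.4]
w 275 62 x [33.  35.2] y [ 6.2  9.4 12.6]
w 290 179 x [18.1 35.1] y [ 1.2  9.6 20.2]
-30 30 13 44.9 | -30 33 13 44.8 | -30 36 18 44.8 | -30 39 14 44.9 | -30 42 15 54.2 | -30 45 14 57.8 | -30 48 14 51.0 | -30 51 14 44.8 | 
25 30 14 44.6 | 25 33 14 44.5 | 25 36 14 44.4 | 25 39 14 44.5 | 25 42 22 52.5 | 25 45 16 57.8 | 25 48 9 57.4 | 25 51 18 
[... 489 characters left out ...]
  40.  40.  40.  40.  40.  40.  40.  40.
  40.  40.  40.  40.  40.  40.  40.  40.  40.  40.  40.  40.  40.  40.
  40.  40.  40.  41.  41.  41.  41.  41.  41.  41.  41.  41.  41.  41.
  41.  42.  42.  42.  42.  42.  42.  42.  42.  42.  42.  42.  42.  42.
  42.  42.  42.  42.  42.  42.  42.  42.  43.  43.  43.  43.  43.  43.
  43.  43.  43.  43.  43.  43.  43.  43.  43.  43.  43.  43.  43.  43.
  43.  43.  43.  43.  43.  43.  43.  43.  43.  43.  43.  43.  43.  44.
  44.  44.  44.  44.  44.  44.  44.  44.  44.  44.  44.  44.  44.  44.
  44.  44.  44.  44.  44.  44.  44.  44.  44.  44.  44.  44.  44.  44.
  44.  44.  44.]
paddle 1020 [  1.6 172.4 135.5] [[-14.3 149.3 116.2]
 [ 16.2 192.5 149. ]]
```

```bash
python3 -m pendant '[{"translation":[0,0,0],"rotation":[0,0,0],"fingers":5},{"translation":[0,0,0],"rotation":[0.7,0.05,0],"fingers":5},{"translation":[0,0,0],"rotation":[1.6,0.12,0],"fingers":5},{"translation":[0,-0.1,-0.3],"rotation":[2.6,0.2,0],"fingers":5},{"translation":[0,-0.2,-0.8],"rotation":[3.5,0.28,0],"fingers":5},{"translation":[0,-0.2,-1.4],"rotation":[4,0.31,0],"fingers":5},{"translation":[0,-0.2,-2],"rotation":[4,0.31,0],"fingers":5},{"translation":[0,-0.2,-2.5],"rotation":[4,0.31,0],"fingers":5},{"translation":[0,-0.2,-2.8],"rotation":[4,0.31,0],"fingers":5},{"translation":[0,-0.2,-2.8],"rotation":[4,0.31,0],"fingers":5}]'
cat >> h.py <<'E'
A=np.radians(4.5)
def st(q): q=np.atleast_2d(q)-[.4645,-.149,0]; return np.c_[q[:,0]*np.cos(A)+q[:,1]*np.sin(A),-q[:,0]*np.sin(A)+q[:,1]*np.cos(A),q[:,2]]*1000
def wcloud(f):
    v,u=np.mgrid[:384,:512];d=np.c_[u.ravel()-f['cx'],v.ravel()-f['cy']];r=np.hypot(*d.T)+1e-9;th=r/f['fx']
    k=np.c_[d*(np.sin(th)/r)[:,None],np.cos(th)];k=k/np.maximum(k[:,2:],.05)*f['z_map'].reshape(-1,1)
    return (k-np.array(f['t']))@np.array(f['R'])
def slices(ylo,yhi,zs,tag,dz=5,cams=('scene','wrist'),xm=45):
    print('tcp',st(robot.state()['position']).round(1))
    for n in cams:
        f=grab(n,tag+n); s=st((wcloud(f) if n=='wrist' else cloud(f).reshape(-1,3)))
        for z in zs:
            j=s[(abs(s[:,2]-z)<dz)&(abs(s[:,0])<xm)&(s[:,1]>ylo)&(s[:,1]<yhi)]
            if len(j)>3: print(n,z,len(j),'x',np.percentile(j[:,0],[3,97]).round(1),'y',np.percentile(j[:,1],[3,50,97]).round(1))
E
python3 - <<'E'
from h import *
slices(-40,41,range(60,200,12),'d3')
E
```

```text
t: 8.6
position: [0.4627, -0.1451, 0.1775]
ee_rot: [-0.174, 0.984, 0.038, -0.007]
contact_force: [-0.3, -0.4, -3.1]
gripper_width: 0.0072
finger_force: 30.0
tcp [[ -1.5   4.  177.5]]
scene 72 10 x [-27.4  34.9] y [28.3 35.5 37. ]
scene 84 21 x [-31.2  35.1] y [23.7 31.6 34.2]
scene 96 14 x [-21.6  34.8] y [19.7 27.9 30.9]
scene 108 10 x [-22.9  35.3] y [18.1 23.3 26.1]
scene 120 13 x [22.3 35.6] y [14.1 20.3 23.7]
scene 132 12 x [ 6.3 35.2] y [ 9.9 18.2 20.4]
scene 144 32 x [-4.9 35.1] y [ 8.1 13.4 16.4]
scene 156 8 x [29.2 33.2] y [ 4.6  8.9 11.8]
scene 168 10 x [28.1 32.8] y [0.9 4.7 8. ]
scene 180 19 x [14.2 33.1] y [-11.2  -1.9  11.1]
scene 192 79 x [-3.2 31.7] y [-13.4  -2.6  11.9]
wrist 72 26 x [-11.8  35.2] y [24.6 26.4 34.3]
wrist 84 41 x [ 8.9 35.1] y [21.2 23.3 32.2]
wrist 96 29 x [-9.9 35.1] y [17.8 24.2 29.4]
wrist 108 54 x [-1.6 35. ] y [14.6 17.1 25.7]
wrist 120 40 x [28.5 34.9] y [12.8 15.9 22.3]
wrist 132 71 x [ 1.5 35. ] y [ 8.  10.3 18.5]
wrist 144 227 x [ 5.3 34.9] y [ 5.2  7.  14.8]
wrist 156 41 x [30.  32.9] y [ 3.1  6.5 11. ]
wrist 168 49 x [30.3 32.8] y [-0.3  3.6  7.6]
wrist 180 169 x [15.5 32.6] y [-11.6  -2.6   9.3]
wrist 192 1239 x [-9.7 31.7] y [-14.2  -3.6   7.5]
```

```bash
python3 -m pendant '[{"translation":[-0.01,0.06,-0.25],"rotation":[0,0,0],"fingers":5},{"translation":[-0.01,0.13,-0.5],"rotation":[0,0,0],"fingers":5},{"translation":[-0.01,0.13,-0.64],"rotation":[0,0,0],"fingers":5},{"translation":[-0.01,0.13,-0.7],"rotation":[0,0,0],"fingers":5},{"translation":[-0.01,0.13,-0.7],"rotation":[0,0,0],"fingers":5}]'
python3 - <<'E'
from h import *
slices(-40,41.5,range(50,170,12),'d4',cams=('wrist',))
E
```

```text
t: 9.32
position: [0.4632, -0.1412, 0.153]
ee_rot: [-0.173, 0.984, 0.039, -0.005]
contact_force: [-4.4, -4.6, 16.1]
gripper_width: 0.0071
finger_force: 30.0
tcp [[ -0.7   7.9 153. ]]
wrist 50 2677 x [-41.8  43.3] y [-32.7  -1.7  32.8]
wrist 62 35 x [-10.3  34.3] y [25.9 28.2 41.4]
wrist 74 42 x [11.6 34.4] y [22.4 25.3 33.7]
wrist 86 32 x [33.7 34.5] y [20.7 24.5 29.7]
wrist 98 43 x [ 0.5 34.6] y [15.5 20.  26.6]
wrist 110 64 x [14.9 34.7] y [11.9 14.7 22.5]
wrist 122 211 x [ 5.6 34.6] y [ 9.7 11.5 19.1]
wrist 134 41 x [30.4 32.7] y [ 6.8 10.2 14.8]
wrist 146 53 x [24. 33.] y [ 1.5  6.4 11.2]
wrist 158 228 x [15.7 32.9] y [-8.9  0.8 14.3]
```

```bash
python3 -m pendant '[{"translation":[0,0,0.05],"rotation":[0,0,0],"fingers":7.4},{"translation":[0.01,-0.18,0],"rotation":[0,0,0],"fingers":7.4},{"translation":[0.03,-0.36,-0.07],"rotation":[0,0,0],"fingers":7.4},{"translation":[0.04,-0.55,-0.15],"rotation":[0,0,0],"fingers":7.4},{"translation":[0.06,-0.74,-0.25],"rotation":[0,0,0],"fingers":7.4},{"translation":[0.07,-0.9,-0.36],"rotation":[0,0,0],"fingers":7.4},{"translation":[0.08,-1.06,-0.47],"rotation":[0,0,0],"fingers":7.4},{"translation":[0.09,-1.22,-0.6],"rotation":[0,0,0],"fingers":7.4},{"translation":[0.11,-1.37,-0.74],"rotation":[0,0,0],"fingers":7.4},{"translation":[0.11,-1.37,-0.74],"rotation":[0,0,0],"fingers":7.4}]'
python3 - <<'E'
from h import *
slices(-60,41.5,range(50,140,12),'d5')
E
```

```text
t: 10.62
position: [0.4672, -0.1959, 0.1199]
ee_rot: [-0.174, 0.984, 0.038, -0.006]
contact_force: [-0.9, -3.5, 3.8]
gripper_width: 0.0078
finger_force: 13.1
tcp [[ -1.  -46.9 119.9]]
scene 50 148 x [-40.9  44.2] y [-31.   19.1  40.5]
scene 62 113 x [-31.   34.3] y [16.9 26.9 34.3]
scene 74 99 x [-32.9  34.6] y [ 4.7 13.5 19.1]
scene 86 89 x [-32.5  35.2] y [-7.5  1.1  7.3]
scene 98 147 x [-32.9  34.5] y [-23.1 -11.8  -4.4]
scene 110 48 x [-30.4  32.8] y [-31.7 -21.3 -15. ]
scene 122 28 x [15.  33.1] y [-58.8 -39.6 -32.6]
scene 134 63 x [-0.6 32.1] y [-58.1 -51.7 -38.2]
wrist 50 1326 x [-29.2  43.5] y [-33.8  -2.9  40.6]
wrist 62 399 x [-32.9  34.6] y [21.5 28.4 41.1]
wrist 74 417 x [-29.4  34.6] y [ 7.5 15.2 21.5]
wrist 86 343 x [-22.5  34.6] y [-7.2  3.5  9.3]
wrist 98 634 x [-15.2  34.6] y [-23.6 -10.9  -3.1]
wrist 110 439 x [-10.2  33.1] y [-28.3 -18.1 -15. ]
wrist 122 230 x [15.7 32.6] y [-59.1 -39.7 -30.8]
wrist 134 1194 x [-28.6  32.2] y [-57.4 -53.8 -42.5]
```

```bash
python3 -m pendant '[{"translation":[0.02,-0.26,-0.3],"rotation":[0,0,0],"fingers":7.4},{"translation":[0.04,-0.47,-0.63],"rotation":[0,0,0],"fingers":7.4},{"translation":[0.05,-0.58,-0.81],"rotation":[-0.5,-0.04,0],"fingers":7.4},{"translation":[0.05,-0.68,-1.0],"rotation":[-1,-0.08,0],"fingers":7.4},{"translation":[0.06,-0.76,-1.2],"rotation":[-1.5,-0.12,0],"fingers":7.4},{"translation":[0.07,-0.83,-1.39],"rotation":[-2,-0.16,0],"fingers":7.4},{"translation":[0.07,-0.89,-1.6],"rotation":[-2.5,-0.2,0],"fingers":7.4},{"translation":[0.08,-0.94,-1.79],"rotation":[-3,-0.23,0],"fingers":7.4},{"translation":[0.08,-0.97,-2.0],"rotation":[-3.5,-0.27,0],"fingers":7.4},{"translation":[0.08,-0.99,-2.15],"rotation":[-4,-0.31,0],"fingers":7.4}]'
python3 -m pendant '[{"translation":[0,0,0],"rotation":[0,0,0],"fingers":7.4}]'
python3 - <<'E'
from h import *
slices(-90,41.5,[40,44,48,52,56,60,64],'d6',dz=2)
E
```

```text
t: 11.98
position: [0.4693, -0.234, 0.0326]
ee_rot: [-0.0, 0.999, 0.039, -0.001]
contact_force: [0.3, -2.2, -0.4]
gripper_width: 0.0075
finger_force: 13.1
t: 12.1
position: [0.4689, -0.2328, 0.0327]
ee_rot: [-0.002, 0.999, 0.039, -0.002]
contact_force: [-0.1, 1.2, -0.8]
gripper_width: 0.0076
finger_force: 13.0
tcp [[ -2.2 -83.9  32.7]]
scene 40 34 x [15.8 44.9] y [-76.5 -18.3  37.1]
scene 44 68 x [14.7 44.2] y [-77.1 -13.   37.5]
scene 48 95 x [-43.8  43.8] y [-81.4   6.9  39.2]
scene 52 425 x [-29.6  41.4] y [-81.7  -0.4  39. ]
scene 56 266 x [-25.3  33.8] y [-85.8 -20.4  37.8]
scene 60 15 x [-14.1  30.7] y [-85.8 -71.4  19.1]
scene 64 5 x [14.1 16.5] y [-87.9 -76.  -69.7]
wrist 40 83 x [14.8 43.9] y [-85.8 -36.  -35.3]
wrist 44 1363 x [16.5 44.8] y [-72.5 -15.9  36.9]
wrist 48 481 x [ 8.  43.3] y [-79.  -11.2  36.3]
wrist 52 3249 x [-43.3  42.7] y [-74.1   3.2  36. ]
wrist 56 8183 x [-33.3  33.1] y [-87.4 -18.6  34. ]
wrist 60 90 x [ 9.5 36.2] y [-89.5 -75.3  41.3]
wrist 64 93 x [10.  16.6] y [-89.5 -78.5 -71.5]
```

```bash
python3 -m pendant '[{"translation":[0,0.03,-0.02],"rotation":[0,0,0],"fingers":7.4},{"translation":[0,0.07,-0.03],"rotation":[0,0,0],"fingers":7.4},{"translation":[-0.01,0.1,-0.03],"rotation":[0,0,0],"fingers":7.4},{"translation":[-0.01,0.13,-0.03],"rotation":[0,0,0],"fingers":7.4},{"translation":[-0.01,0.13,-0.03],"rotation":[0,0,0],"fingers":7.4}]'
```

```text
t: 12.82
position: [0.4705, -0.2307, 0.0337]
ee_rot: [0.002, 0.999, 0.04, 0.001]
contact_force: [-0.9, -5.7, -1.3]
gripper_width: 0.0073
finger_force: 13.2
```

```bash
python3 -m pendant '[{"translation":[0,0.05,0],"rotation":[0,0,0],"fingers":7.4},{"translation":[0,0.1,0],"rotation":[0,0,0],"fingers":7.4},{"translation":[0,0.1,0],"rotation":[0,0,0],"fingers":7.4}]'
python3 - <<'E'
from h import *
f=grab('wrist','w7'); s=st(wcloud(f)); print(st(robot.state()['position']).round(1))
cv2.imwrite('pics/w7c.png',cv2.resize(f['frame'][60:240,150:450,::-1],(800,480)))
for x0 in(-30,-20,20,30):
    j=s[(abs(s[:,0]-x0)<4)&(s[:,1]>10)&(s[:,1]<55)]
    print(x0,[(y,np.median(j[abs(j[:,1]-y)<1.5][:,2]).round(1)) for y in range(28,50,2) if (abs(j[:,1]-y)<1.5).any()])
E
```

```text
t: 13.2
position: [0.4714, -0.2307, 0.0344]
ee_rot: [0.005, 0.999, 0.041, 0.002]
contact_force: [-2.5, -18.4, -0.3]
gripper_width: 0.0076
finger_force: 14.3
[[  0.4 -82.   34.4]]
-30 [(28, np.float64(55.1)), (30, np.float64(54.9)), (32, np.float64(55.1)), (34, np.float64(55.0)), (36, np.float64(54.4)), (38, np.float64(53.7))]
-20 []
20 [(28, np.float64(55.2)), (30, np.float64(55.1)), (32, np.float64(55.1)), (34, np.float64(55.0)), (36, np.float64(55.0)), (38, np.float64(54.9)), (40, np.float64(54.9)), (42, np.float64(56.3)), (44, np.float64(57.6)), (46, np.float64(57.8)), (48, np.float64(57.7))]
30 [(28, np.float64(55.2)), (30, np.float64(55.2)), (32, np.float64(54.9)), (34, np.float64(55.0)), (36, np.float64(55.0)), (38, np.float64(55.0)), (40, np.float64(55.0)), (42, np.float64(56.2)), (44, np.float64(57.8)), (46, np.float64(57.8)), (48, np.float64(57.7))]
```

View pics/w7c.png

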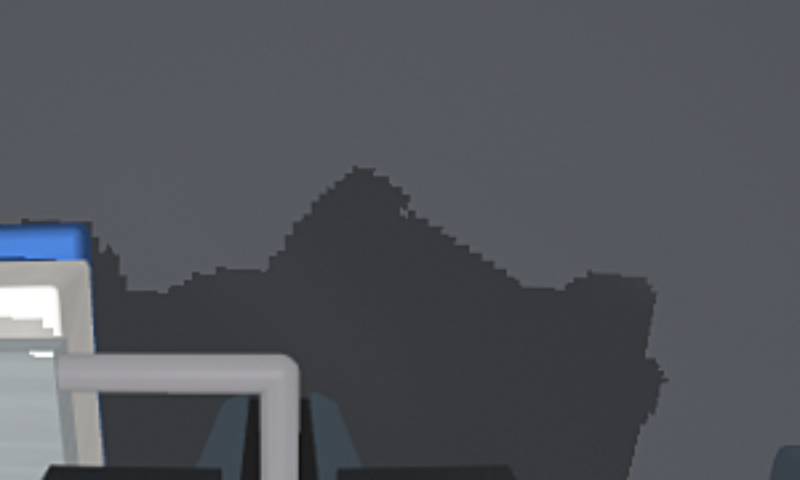

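The plate lies flat (z 55 mm), and pushing it against the fence gives 18 N. I'll ease the push, release, rise and check from near.

```bash
python3 -m pendant '[{"translation":[0,-0.1,0],"rotation":[0,0,0],"fingers":7.4},{"translation":[0,-0.1,0],"rotation":[0,0,0],"fingers":7.4},{"translation":[0,-0.12,0],"rotation":[0,0,0],"fingers":36},{"translation":[0,-0.12,0],"rotation":[0,0,0],"fingers":36},{"translation":[0,-0.12,0],"rotation":[0,0,0],"fingers":36},{"translation":[0,-0.12,0],"rotation":[0,0,0],"fingers":36},{"translation":[0,-0.12,0.5],"rotation":[0,0,0],"fingers":36},{"translation":[0,-0.12,1.5],"rotation":[0,0,0],"fingers":36},{"translation":[0,-0.12,2.8],"rotation":[0,0,0],"fingers":36},{"translation":[0,-0.12,3.6],"rotation":[0,0,0],"fingers":36}]'
python3 - <<'E'
from h import *
f=grab('wrist','w8'); s=st(wcloud(f)); print(st(robot.state()['position']).round(1))
cv2.imwrite('pics/w8c.png',cv2.resize(f['frame'][30:270,100:420,::-1],(800,600)))
for x0 in(-30,-22,22,30):
    j=s[(abs(s[:,0]-x0)<4)&(s[:,1]>10)&(s[:,1]<55)]
    print(x0,[(y,np.median(j[abs(j[:,1]-y)<1][:,2]).round(1)) for y in range(30,50,2) if (abs(j[:,1]-y)<1).any()])
for y0 in(-30,0,25):
    j=s[(abs(s[:,1]-y0)<3)&(s[:,2]>53.5)&(abs(s[:,0])<45)];print(y0,'plate x',np.percentile(j[:,0],[2,98]).round(1),np.median(j[:,2]).round(1))
j=s[(s[:,2]>45)&(s[:,1]<-60)&(s[:,1]>-110)&(abs(s[:,0])<45)&(s[:,2]<65)];print('bar',np.percentile(j,[2,98],0).round(1))
E
```

```text
t: 14.5
position: [0.4704, -0.2302, 0.1797]
ee_rot: [0.001, 0.999, 0.039, 0.001]
contact_force: [0.2, -0.4, -0.8]
gripper_width: 0.0357
finger_force: 0.0
[[  1.3 -82.5 183.4]]
-30 [(30, np.float64(54.5)), (32, np.float64(54.9)), (34, np.float64(54.7)), (36, np.float64(55.2)), (38, np.float64(54.8)), (40, np.float64(54.9)), (42, np.float64(57.3)), (44, np.float64(57.9)), (46, np.float64(57.7)), (48, np.float64(57.6))]
-22 [(30, np.float64(55.0)), (32, np.float64(54.9)), (34, np.float64(54.6)), (36, np.float64(55.4)), (38, np.float64(54.8)), (40, np.float64(54.4)), (42, np.float64(56.3)), (44, np.float64(58.0)), (46, np.float64(57.9)), (48, np.float64(57.4))]
22 [(30, np.float64(54.7)), (32, np.float64(54.8)), (34, np.float64(54.7)), (36, np.float64(55.3)), (38, np.float64(54.8)), (40, np.float64(55.1)), (42, np.float64(57.1)), (44, np.float64(57.5)), (46, np.float64(57.6)), (48, np.float64(57.4))]
30 [(30, np.float64(55.3)), (32, np.float64(54.4)), (34, np.float64(54.9)), (36, np.float64(55.4)), (38, np.float64(55.1)), (40, np.float64(54.8)), (42, np.float64(56.4)), (44, np.float64(57.8)), (46, np.float64(58.1)), (48, np.float64(58.1))]
-30 plate x [-28.9  33.7] 276.1
0 plate x [-29.4  38.1] 300.2
25 plate x [-33.4  33.6] 54.8
bar [[-32.  -86.7  50. ]
 [ 33.4 -60.9  55. ]]
```

View pics/w8c.png

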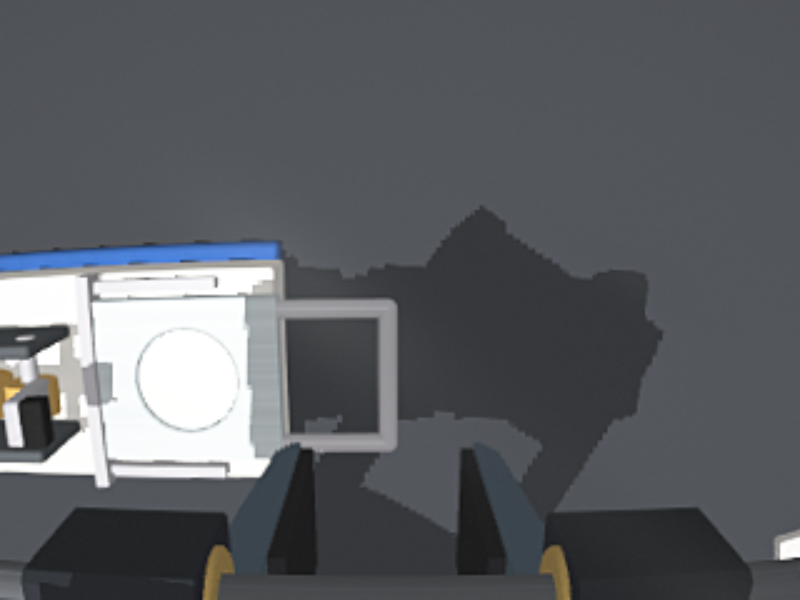

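The plate lies in the nest, dish up, with its edge on the fence and its handle out of the open end. Next is the paddle.

```bash
python3 -m pendant '[{"translation":[0,0,0.8],"rotation":[0,0,0],"fingers":0},{"translation":[-0.03,0.4,1.4],"rotation":[0,0,0],"fingers":0},{"translation":[-0.12,1.4,1.4],"rotation":[0,0,0],"fingers":0},{"translation":[-0.24,2.8,1.4],"rotation":[0,0,0],"fingers":0},{"translation":[-0.36,4.2,1.4],"rotation":[0,0,0],"fingers":0},{"translation":[-0.47,5.5,1.4],"rotation":[0,0,0],"fingers":0},{"translation":[-0.53,6.34,1.2],"rotation":[0,0,0],"fingers":0},{"translation":[-0.53,6.34,0.5],"rotation":[0,0,0],"fingers":0},{"translation":[-0.53,6.34,0.2],"rotation":[0,0,0],"fingers":0},{"translation":[-0.53,6.34,0.2],"rotation":[0,0,0],"fingers":0}]'
python3 - <<'E'
from h import *
print(st(robot.state()['position']).round(1))
f=grab('wrist','w9'); s=st(wcloud(f))
p=s[(s[:,2]>108)&(s[:,2]<160)&(s[:,1]>145)&(s[:,1]<225)&(abs(s[:,0])<30)];print(len(p),np.percentile(p,[2,50,98],0).round(1))
f=grab('scene','s9'); s=st(cloud(f).reshape(-1,3))
p=s[(s[:,2]>108)&(s[:,2]<160)&(s[:,1]>145)&(s[:,1]<225)&(abs(s[:,0])<30)];print(len(p),np.percentile(p,[2,50,98],0).round(1))
E
```

```text
t: 15.8
position: [0.448, 0.0234, 0.1845]
ee_rot: [0.0, 0.999, 0.039, -0.001]
contact_force: [0.7, 0.6, 0.6]
gripper_width: -0.0001
finger_force: 0.0
[[ -3.  173.1 184.5]]
1766 [[-13.2 147.4 114.5]
 [  3.9 175.3 138. ]
 [ 14.5 195.7 149.3]]
238 [[-14.6 147.1 110.7]
 [  2.9 171.4 132.2]
 [ 15.  193.8 147.7]]
```

```bash
python3 -m pendant '[{"translation":[0.08,0,-0.5],"rotation":[0,0,0],"fingers":0},{"translation":[0.08,0,-0.9],"rotation":[0,0,0],"fingers":0},{"translation":[0.08,0.03,-1.15],"rotation":[0,0,0],"fingers":0},{"translation":[0.08,0.08,-1.35],"rotation":[0,0,0],"fingers":0},{"translation":[0.07,0.14,-1.55],"rotation":[0,0,0],"fingers":0},{"translation":[0.07,0.14,-1.55],"rotation":[0,0,0],"fingers":0}]'
```

```text
t: 16.65
position: [0.4531, 0.0295, 0.1254]
ee_rot: [-0.0, 0.999, 0.039, 0.002]
contact_force: [-1.9, -0.0, 12.4]
gripper_width: -0.0
finger_force: 5.2
```

```bash
python3 -m pendant '[{"translation":[0,0.05,-0.2],"rotation":[0,0,0],"fingers":0},{"translation":[0,0.1,-0.4],"rotation":[0,0,0],"fingers":0},{"translation":[-0.01,0.15,-0.6],"rotation":[0,0,0],"fingers":0},{"translation":[-0.01,0.2,-0.8],"rotation":[0,0,0],"fingers":0},{"translation":[-0.02,0.24,-1.0],"rotation":[0,0,0],"fingers":0},{"translation":[-0.02,0.24,-1.05],"rotation":[0,0,0],"fingers":0},{"translation":[-0.02,0.24,-1.05],"rotation":[0,0,0],"fingers":0}]'
```

```text
t: 17.52
position: [0.4505, 0.0385, 0.0812]
ee_rot: [0.0, 0.999, 0.039, -0.0]
contact_force: [-0.2, -0.8, -0.5]
gripper_width: 0.0004
finger_force: 0.0
```

```bash
cat > hand.py <<'E'
from h import *
for n in('wrist','scene'):
    f=grab(n,'h'+n); s=st(wcloud(f) if n=='wrist' else cloud(f).reshape(-1,3))
    for y in range(150,232,8):
        p=s[(s[:,2]>55)&(s[:,2]<160)&(abs(s[:,1]-y)<4)&(abs(s[:,0])<14)]
        if len(p): print(n,y,len(p),np.percentile(p[:,2],[5,50,95]).round(1))
E
python3 hand.py; python3 -c "
from cell import robot
s=robot.state();print(s['position'],s['contact_force'])"
```

```text
wrist 150 181 [71.3 76.5 77.6]
wrist 158 174 [71.4 76.3 77.5]
wrist 166 176 [70.3 75.5 77. ]
wrist 174 97 [69.5 74.8 76.6]
wrist 182 135 [135.8 136.7 157.7]
wrist 190 344 [ 75.9 136.5 147.7]
wrist 198 107 [72.5 75.4 76.7]
wrist 206 302 [72.9 75.4 76.4]
wrist 214 302 [72.5 74.7 75.9]
wrist 222 20 [70.2 72.4 73.5]
scene 150 16 [70.  74.7 76.2]
scene 158 18 [69.8 73.9 77.2]
scene 166 20 [ 69.7  74.8 155.4]
scene 174 53 [ 69.2  76.4 119.9]
scene 182 18 [72.6 75.6 91.3]
scene 190 1 [69.8 69.8 69.8]
scene 198 1 [66.7 66.7 66.7]
scene 206 9 [69.  72.6 74.5]
scene 214 18 [67.1 71.9 74.4]
[0.45058852 0.03855954 0.08126674] [-0.5337561   0.57178595 -0.304911  ]
```

The handle lies level to about 3° below level with no force on the tool, so it has snapped over. I'll lift away and check everything.

```bash
python3 -m pendant '[{"translation":[0,0,0.5],"rotation":[0,0,0],"fingers":0},{"translation":[0,0,1.5],"rotation":[0,0,0],"fingers":0},{"translation":[0,0.8,2.8],"rotation":[0,0,0],"fingers":0},{"translation":[0,2,4],"rotation":[0,0,0],"fingers":0},{"translation":[-0.5,3.4,4.5],"rotation":[0,0,0],"fingers":0},{"translation":[-0.5,4.8,4.5],"rotation":[0,0,0],"fingers":0},{"translation":[-0.5,6,4.5],"rotation":[0,0,0],"fingers":0},{"translation":[-0.5,6,4.5],"rotation":[0,0,0],"fingers":0}]'
python3 - <<'E'
from h import *
f=grab('top','t10');g=grab('scene','s10');w=grab('wrist','w10')
c=np.hstack([cv2.resize(f['frame'][210:310,255:395],(448,320),interpolation=2),cv2.resize(g['frame'][120:270,120:285],(352,320),interpolation=2)])
cv2.imwrite('pics/c10.png',c[:,:,::-1])
for n,F in(('t',f),('s',g)):
    s=st(cloud(F).reshape(-1,3))
    for y in(160,175,190,205):
        p=s[(s[:,2]>50)&(s[:,2]<160)&(abs(s[:,1]-y)<4)&(abs(s[:,0])<14)]
        if len(p): print(n,y,len(p),np.percentile(p[:,2],[5,50,95]).round(1))
    for y in(-20,0,30,38,41,44): 
        p=s[(abs(s[:,1]-y)<1.5)&(abs(abs(s[:,0])-25)<6)&(s[:,2]>30)&(s[:,2]<90)];print(n,y,np.median(p[:,2]).round(1) if len(p) else '')
    W=cloud(F);print([W[(abs(W[...,0]-x)<.03)&(abs(W[...,1]-y)<.03)&(W[...,2]>.07)].mean(0).round(3) for x,y in((.71,.19),(.732,.033),(.738,-.067))])
E
```

```text
t: 18.62
position: [0.4302, 0.2813, 0.2609]
ee_rot: [-0.0, 0.999, 0.041, -0.0]
contact_force: [-0.4, -1.0, 0.1]
gripper_width: 0.0005
finger_force: 0.0
t 160 26 [73.8 76.  78.9]
t 175 37 [74.  75.9 77.7]
t 190 52 [74.2 76.8 78.9]
t 205 50 [72.7 75.7 78.1]
t -20 55.3
t 0 54.2
t 30 54.9
t 38 55.1
t 41 56.0
t 44 58.5
[array([0.708, 0.192, 0.084]), array([0.733, 0.033, 0.083]), array([ 0.744, -0.067,  0.084])]
s 160 19 [68.8 75.1 76.1]
s 175 31 [68.1 74.  77.3]
s 190 24 [71.1 73.7 76.2]
s 205 30 [66.1 72.9 75.3]
s -20 53.5
s 0 51.9
s 30 52.5
s 38 53.4
s 41 52.9
s 44 54.7
[array([0.712, 0.191, 0.08 ]), array([0.738, 0.031, 0.081]), array([ 0.749, -0.069,  0.082])]
```

View pics/c10.png

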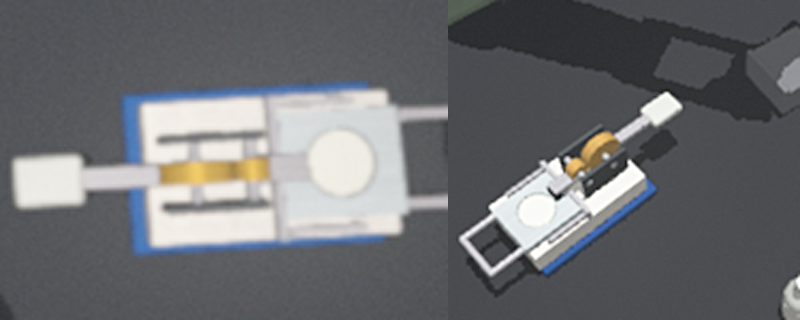

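The handle stays down without the tool touching it, and the toe is over the plate's edge. The plate is flat at the fence, dish up, and the bottles are where they were.

```bash
python3 -c "
from cell import robot
print(robot.sign_off())"
```

```text
the job is handed in; nothing more can be done
None
```

The job is handed in at about 19 s of the 72 s: the plate lies dish up against the fence with its handle out of the nest's open end, the clamp handle is down and holding by itself, and the bottles have not moved; sign-off returned no verdict.

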